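# Set the sorting carousel to 120 and tip the canes in

### The job

Turn the sorting carousel gently until its scale reads 120 degrees at the index line, to within 3 degrees. Then tip the hopper with its bail handle so that all three cane pieces run down the chute into the compartment under it, let the hopper back down, and leave the carousel at 120. Leave the two logs, the jar and the screwdriver where they are.

Things in the scene. Friction and masses are not known exactly. Their poses are not given: they have to be found in the camera images.
- station: Fixed sorting station: 15 mm plywood baseboard (own x -160 to 200, y -165 to 355 mm) with carousel, index block, chute and hopper. Origin on the carousel's upright axis at bench height; z up, +x from the axis to the index line, +y from the axis to the chute and hopper. A log and a jar stand on the board beside the hopper, at x -112 and +112, y 200 to 310 mm.
- index (a point): Index line: white line on the dark steel block beside the carousel's rim; the point is its inner end, 165 mm from the carousel axis along station +x, 30 mm above the bench.
- axis (a point): Centre of the carousel at its compartment floors, 30 mm above the bench. A wooden lazy susan on an upright axis that turns either way without end; friction holds it where it is left (0.3 N m, about 3 N at 100 mm radius, more when fast; no spring). White disc of radius 160 mm, round wall of radius 135 inside, 140 outside; hub of radius 34 mm, top 90 mm above the bench.
- divider (a point): Middle of the top edge of the divider in line with the zero stud, 90 mm from the axis, 70 mm above the bench; turns with the carousel. Six such straight radial walls, 6 mm thick, every 60 degrees, run from hub to outer wall: six open compartments 40 mm deep. Fingertips can reach down into one and push a divider sideways, except under the chute and hopper.
- zero (a point): Zero of the scale: dark steel stud, 17 mm wide, 6 high, on the carousel's white rim, 150 mm from the axis, 32 mm above the bench. Black ticks, short each 10 degrees, long each 30, no numerals. Values grow counter-clockwise (from above) from the stud; the reading is the tick at the index line. At 120 the stud lies 120 degrees clockwise from the index and a compartment is centred under the chute.
- chute_mouth (a point): Middle of the chute's lower lip (floor): 125 mm from the carousel axis along station +y, 83 mm above the bench. Fixed plywood trough, 80 mm wide (72 inside), walls 23 mm high, that rises from here along station +y to the hopper (station y 235, z 143 mm). A stop board closes it at station y 86 to 91, z 75 to 117 mm, so canes drop through a 34 mm gap.
- hinge (a point): Middle of the hopper's fixed hinge line, which runs along station x at station y 235, z 150 mm, between two posts (x -62 to -50 and 50 to 62, y 212 to 262, top 160 mm). The hopper is a plywood tray 80 mm wide, 110 mm long, walls 30 mm high, closed at the tail (+y), open to the chute; at rest its floor falls 6 degrees towards the tail.
- hopper (a joint): Tilt of the hopper, rad: 0 at rest (its weight, about 0.35 kg, brings it back), growing as its bail bar is pushed towards the carousel; hard stop at 0.9. The canes begin to roll out above about 0.15; 0.6 or more empties it.
- bar (a point): Middle of the hopper's bail bar: steel rod 10 mm thick, 86 mm long, along station x, 85 mm above the hinge at rest (235 mm above the bench), on uprights at x +-43 mm. Pushed from the tail side (station +y) towards the carousel (-y) by a few newtons, it moves on an arc of 85 mm radius about the hinge, forwards and down. 50 mm free below it over the tray walls.
- cane0_mid (a point): Middle of a cane piece, 16 mm thick and 46 mm long, lying across the hopper against its tail wall at the start.
- cane1_mid (a point): Middle of the second cane piece, 16 mm thick, 43 mm long, next to the first.
- cane2_mid (a point): Middle of the third cane piece, 16 mm thick, 40 mm long, nearest the chute.
- log_a: Bystander: drilled log round, 56 mm thick, 70 mm high, upright on the baseboard at the hopper's -x side; origin at its underside.
- log_b: Bystander: drilled log round, 68 mm thick, 85 mm high, on the bench to the left; origin at its underside.
- jar: Bystander: lidded glass jar, 54 mm thick, 85 mm high, on the baseboard at the hopper's +x side; origin at its underside.
- screwdriver: Bystander: screwdriver lying on the bench to the left, handle to its own -x; origin under its middle.

How it is judged (in metres and radians):
On the way, in this order (a step that is already met when the one before it is completed fails the run):
1. the scale reads 120 (within 3 degrees) at the index line, with the hopper still at rest (x of zero in the frame of station between -0.0817 and -0.0681 m and y of zero in the frame of station below 0 m and value of joint hopper below 0.08 rad), for 0.3 s.
2. the hopper is tipped (value of joint hopper above 0.12 rad), for 0.02 s.
3. all three canes lie in the compartment under the chute (z of each of cane0_mid, cane1_mid, cane2_mid in the frame of station below 0.066 m and ((y of cane0_mid in the frame of station between 0.028 and 0.045 m and x of cane0_mid in the frame of station between -0.012 and 0.012 m) or (y of cane0_mid in the frame of station between 0.045 and 0.06 m and x of cane0_mid in the frame of station between -0.022 and 0.022 m) or (y of cane0_mid in the frame of station between 0.06 and 0.075 m and x of cane0_mid in the frame of station between -0.031 and 0.031 m) or (y of cane0_mid in the frame of station between 0.075 and 0.09 m and x of cane0_mid in the frame of station between -0.04 and 0.04 m) or (y of cane0_mid in the frame of station between 0.09 and 0.105 m and x of cane0_mid in the frame of station between -0.048 and 0.048 m) or (y of cane0_mid in the frame of station between 0.105 and 0.136 m and x of cane0_mid in the frame of station between -0.056 and 0.056 m)) and ((y of cane1_mid in the frame of station between 0.028 and 0.045 m and x of cane1_mid in the frame of station between -0.012 and 0.012 m) or (y of cane1_mid in the frame of station between 0.045 and 0.06 m and x of cane1_mid in the frame of station between -0.022 and 0.022 m) or (y of cane1_mid in the frame of station between 0.06 and 0.075 m and x of cane1_mid in the frame of station between -0.031 and 0.031 m) or (y of cane1_mid in the frame of station between 0.075 and 0.09 m and x of cane1_mid in the frame of station between -0.04 and 0.04 m) or (y of cane1_mid in the frame of station between 0.09 and 0.105 m and x of cane1_mid in the frame of station between -0.048 and 0.048 m) or (y of cane1_mid in the frame of station between 0.105 and 0.136 m and x of cane1_mid in the frame of station between -0.056 and 0.056 m)) and ((y of cane2_mid in the frame of station between 0.028 and 0.045 m and x of cane2_mid in the frame of station between -0.012 and 0.012 m) or (y of cane2_mid in the frame of station between 0.045 and 0.06 m and x of cane2_mid in the frame of station between -0.022 and 0.022 m) or (y of cane2_mid in the frame of station between 0.06 and 0.075 m and x of cane2_mid in the frame of station between -0.031 and 0.031 m) or (y of cane2_mid in the frame of station between 0.075 and 0.09 m and x of cane2_mid in the frame of station between -0.04 and 0.04 m) or (y of cane2_mid in the frame of station between 0.09 and 0.105 m and x of cane2_mid in the frame of station between -0.048 and 0.048 m) or (y of cane2_mid in the frame of station between 0.105 and 0.136 m and x of cane2_mid in the frame of station between -0.056 and 0.056 m))), for 0.2 s.
At the end, for the whole second after the job is handed in: The scale reads 120 within 3 degrees at the index line, all three cane pieces lie inside the compartment under the chute (middles below the tops of its walls), and the hopper is back down at rest (tilt under 0.1 rad) (all of step 3 and x of zero in the frame of station between -0.0817 and -0.0681 m and y of zero in the frame of station below 0 m and value of joint hopper below 0.1 rad); the robot touches nothing.
It fails at once if a log, the jar or the screwdriver is moved by more than 20 mm (distance of any of log_a, log_b, jar, screwdriver from where it was at the start of the episode above 0.02 m).
It fails at once if the station or carousel is pushed harder than 40 N (contact force between any of the fingers, the arm and station above 40 N).
It also fails if it takes over 67 s, if anything falls off the work surface, if the arm or the gripper's body presses on something with over 40 N, if the wrist force passes 120 N, or if a joint passes its speed limit or range.

### The arm

A 6-joint arm with a two-finger parallel gripper is mounted at the origin on the work surface. World frame = base frame: x ahead of the robot, y to its left, z up, the work surface at z = 0. Lengths are in m, angles in degrees, forces in N, time in s.
With the tool pointing down it reaches from about 0.375 to 0.9 m from the base axis. Payload 3.1 kg.
Tool frame: the origin (TCP) lies on the centre line of the jaws, within the pads' length; the fingertips stand 25 mm ahead of it and the grasp point (between the pads) lies 6 mm ahead of it; z points along the fingers, y is the line along which they close (so a half turn about z gives the same grasp; the last joint's range is limited). The gripper opens to 87 mm and grips with 3 to 60 N. Pads are 19 mm wide; open, the fingers measure 117 mm over their backs; the gripper's body (75 mm by 190 mm) begins 51 mm behind the grasp point.
Start: joints at [-76.862, 30.224, 82.088, -0, 67.689, -10.227], TCP at [0.248, -0.574, 0.248] pointing down, gripper open.
Joint ranges: [-176.69, 176.69], [-43.24, 126.21], [12.49, 139.97], [-82, 262], [0, 151.66], [-163.58, 163.58]. Speed limits (degrees/s): [159.86, 159.86, 180, 180, 180, 180].

### API

Orientations are given as a 3x3 rotation matrix whose columns are the frame's x, y, z axes.
In Python, from rig import * gives the robot as it stands.
- The arm moves only by the tool step_arm, never from a script. Its argument "steps" is a list of rows, each a list of 7 numbers: the shift along the tool's x, y, z normalised to -1 to 1, where 1 is 0.3 m, then the turn, a rotation vector about the tool's x, y, z normalised to -1 to 1, where 1 is 45 degrees, then the gripper's target within -1 to 1 (shut at 1, half-way at 0, fully open at -1). A call has 1 to 8 rows; each row is the pose to reach, as a shift and turn from the pose commanded when the call began, along the tool's axes at that moment; what a row does not reach only later rows make up. A row lasts 1/12 s, in which the tool goes at most 41.7 mm and 7.16 degrees, less where a joint would pass 70% of its speed; a pose out of reach is approached as far as the arm can. A call with a number of a shift or a turn outside -1 to 1 is refused whole. A call with a gripper value outside its range is refused whole. The fingers move at their own pace and stop on an object; the grip force is fixed at half the most. Time passes only in rows, so rows that repeat a pose let the fingers close. It gives the time, the measured TCP pose, the force, the opening and the grip force at its end, in the units of the state.
- read_state(): the state, without advancing time (a new reading comes with each control period).
- capture(name): name is "scene" or "side" or "wrist"; returns a dict with "image" (480x640x3 uint8, red, green, blue), "vertical_fov" (degrees; the focal length in pixels is half the picture's height over the tangent of half this angle, whatever the lens; pixels are square), "cx", "cy" (the principal point, pixels), "world_from_camera" (4x4, takes a point from camera to world coordinates); the wrist camera has in their place "T_tool_cam" (4x4, takes a point from camera to tool coordinates, whose origin is the TCP and whose axes are the flange's). Camera axes: x right, y down, z forward; pixel columns grow to the right and rows downward; lengths in m; the calibration is good to about 2 mm. A picture is of the moment at which its call begins: read the wrist's pose just before it. There is no depth.
- hand_in(): hands the job in; it is judged then, once.
The state is a dict: "time_s": time; "joint_positions": joint angles; "qvel": joint speeds; "tau": joint torques, N m; "position": TCP position; "tcp_rot": TCP orientation; "force": force on the tool from outside, world axes, zero at the start; "moment": the same for the moment, N m; "opening": opening from 0.0 (shut) to 1.0 (fully open); "grasp_force": force on a finger pad.
Only numpy, scipy, OpenCV 4.12 (cv2) and the standard library are available. Lean on these libraries where they do the work, as an engineer would, in place of code of your own. Each camera call takes 0.05 s, during which the arm holds its last target. There are 200 camera calls.

## Working session

There is one attempt and no reset: what is moved stays moved. The work goes in short steps, Python scripts to look and compute and a tool call to move; the robot and the scene stay as the last step left them, time stands still between calls to the robot, and variables do not carry over. Pictures are saved under pics/ and viewed, at most 10 in all, crops included, and the job is handed in when it is done.

Besides the shell and the picture viewer there is one more tool, called as a command line: name --pt "numbers of a row" for each row, then --argument value for the rest. step_arm: Moves the arm, as the interface text tells. Scaled input: -1 to 1 covers 0.3 m each way for a shift and 45 degrees each way for a turn. Its arguments: {"type":"object","properties":{"steps":{"type":"array"}},"required":["steps"]}

```bash
mkdir -p pics; ls; cat > h.py <<'E'
from rig import *
import numpy as np, cv2
def K(c):
    f=240/np.tan(np.radians(c["vertical_fov"]/2)); return f,c["cx"],c["cy"]
def snap(name,fn):
    s=read_state(); c=capture(name); cv2.imwrite(fn,c["image"][:,:,::-1])
    if name=="wrist":
        T=np.eye(4);T[:3,:3]=s["tcp_rot"];T[:3,3]=s["position"];T=T@np.array(c["T_tool_cam"])
    else: T=np.array(c["world_from_camera"])
    np.savez(fn[:-4]+".npz",T=T,K=np.array(K(c)))
    return c
def ray(fn,u,v):
    d=np.load(fn[:-4]+".npz");f,cx,cy=d["K"];T=d["T"]
    r=T[:3,:3]@np.array([(u-cx)/f,(v-cy)/f,1]);return T[:3,3],r/np.linalg.norm(r)
def atz(fn,u,v,z):
    o,r=ray(fn,u,v);return o+r*(z-o[2])/r[2]
def tri(l):
    A=np.zeros((3,3));b=np.zeros(3)
    for a in l:
        o,r=ray(*a);P=np.eye(3)-np.outer(r,r);A+=P;b+=P@o
    return np.linalg.solve(A,b)
def proj(fn,p):
    d=np.load(fn[:-4]+".npz");f,cx,cy=d["K"];T=d["T"];q=T[:3,:3].T@(np.array(p)-T[:3,3]);return q[0]/q[2]*f+cx,q[1]/q[2]*f+cy
E
python3 -c "
from h import *
for n in ['scene','side']:
    snap(n,f'pics/{n}0.png'); d=np.load(f'pics/{n}0.npz'); print(d['T'].round(3),d['K'])
print(read_state())
"
```

```text
pics
[[-0.005  0.697 -0.717  1.165]
 [ 1.     0.002 -0.005  0.154]
 [-0.002 -0.717 -0.697  0.768]
 [ 0.     0.     0.     1.   ]] [459.51286179 317.26237487 238.42995406]
[[-0.938 -0.216  0.272  0.284]
 [-0.347  0.563 -0.75   0.986]
 [ 0.009 -0.798 -0.603  0.806]
 [ 0.     0.     0.     1.   ]] [586.41650229 319.89025308 221.78922041]
{'time_s': 0.1, 'joint_positions': array([-7.68637412e+01,  3.02752626e+01,  8.21500311e+01, -1.82376600e-03,
        6.76890270e+01, -1.02260089e+01]), 'qvel': array([ 0.03633134, -0.07647545, -0.08116442,  0.07162165,  0.02549314,
        0.03103361]), 'tau': array([-1.03836705e-04, -4.40988278e+01, -1.77150625e+01,  6.35474827e-02,
        5.33472793e-02, -4.40249812e-05]), 'position': array([ 0.24772864, -0.57313232,  0.24664656]), 'tcp_rot': array([[ 9.18011244e-01,  3.96554061e-01, -4.82137627e-04],
       [ 3.96554221e-01, -9.18009260e-01,  1.93636655e-03],
       [ 3.25267213e-04, -1.96879998e-03, -9.99998009e-01]]), 'force': array([0.06112387, 0.1477913 , 0.41091473]), 'moment': array([-0.0272996 , -0.00750716, -0.00030874]), 'grasp_force': 0.0, 'opening': 1.00237884341628}
```

View pics/scene0.png

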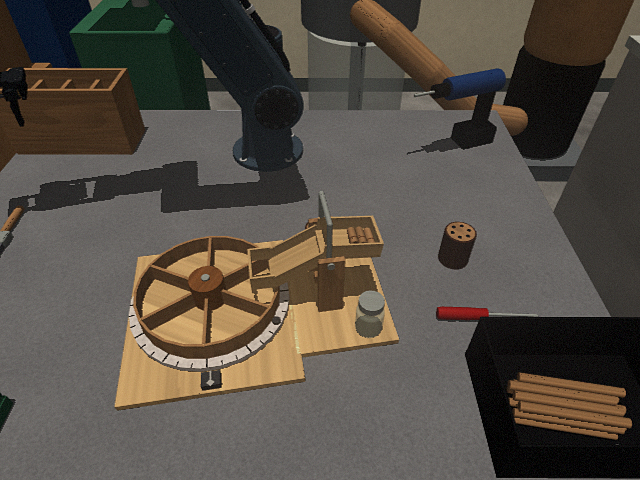

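View pics/side0.png

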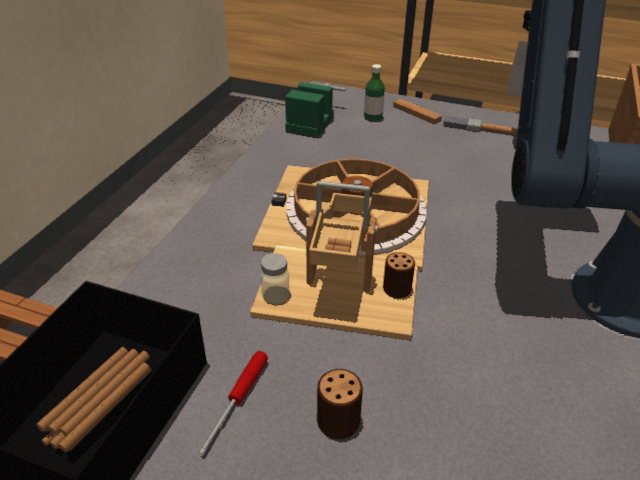

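Scene view: carousel centre near (206,278), index block at (211,378), a dark spot on the rim near (276,320). Side view: bar at about (343,186). I'll enlarge both.

```bash
python3 -c "
from h import *
a=cv2.imread('pics/scene0.png')[180:412,110:410];cv2.imwrite('pics/c1.png',cv2.resize(a,(750,580),interpolation=cv2.INTER_CUBIC))
a=cv2.imread('pics/side0.png')[150:330,245:445];cv2.imwrite('pics/c2.png',cv2.resize(a,(660,594),interpolation=cv2.INTER_CUBIC))
"
```

```text
(no output)
```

View pics/c1.png

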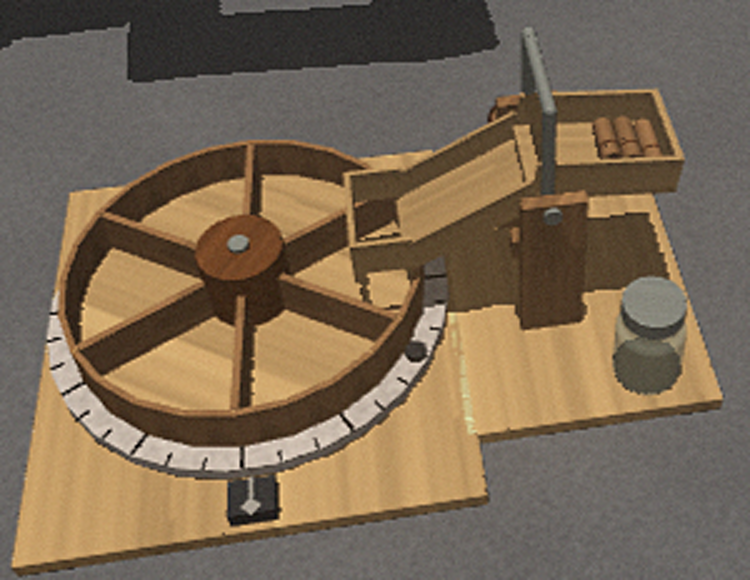

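View pics/c2.png

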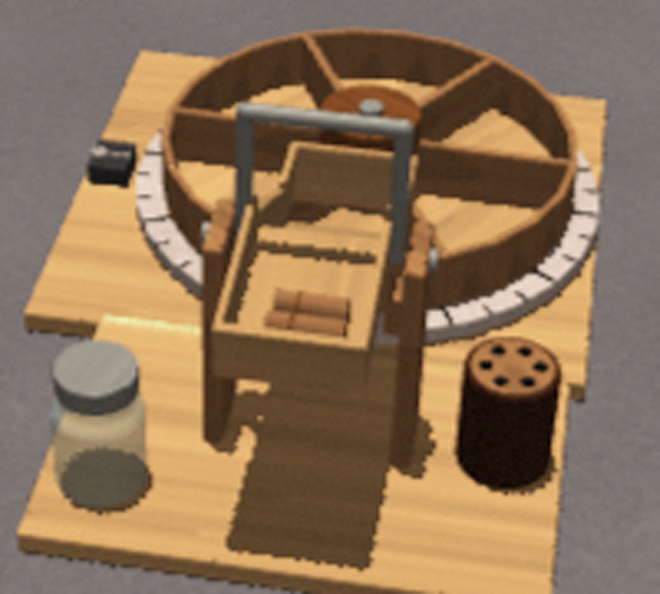

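```bash
cat > m.py <<'E'
from h import *
S='pics/scene0.png';D='pics/side0.png'
s=lambda u,v:(S,110+u/2.5,180+v/2.5)
d=lambda u,v:(D,245+u/3.3,150+v/3.3)
hub=tri([s(238,243),d(372,107)]);print('hub',hub)
b1=tri([s(547,108),d(243,110)]);b0=tri([s(528,34),d(408,130)]);print('bar',b1,b0,np.linalg.norm(b1-b0),(b1+b0)/2)
print('jar lid',tri([s(653,297),d(95,368)]))
i=atz(*s(249,480),.03);print('idx',i, 'side', atz(*d(125,150),.03))
print('stud',atz(*s(415,350),.036))
ax=atz(*s(238,243),.093)
print('axis93',ax,atz(*d(372,107),.093))
print('r idx',np.linalg.norm((i-ax)[:2]))
print('tick',atz(*s(242,458),.03))
# board corners z .015
for p in [(12,572),(487,503),(722,405)]: print('corner',atz(*s(*p),.015))
for p in [(20,547),(552,592)]: print('cornerD',atz(*d(*p),.015))
E
python3 m.py
```

```text
hub [ 0.57792215 -0.0686046   0.09075306]
bar [0.58166354 0.17045416 0.23537311] [0.49509089 0.15633449 0.2329509 ] 0.08774996641486997 [0.53837721 0.16339433 0.23416201]
jar lid [0.63830397 0.24993932 0.09957619]
idx [ 0.74716095 -0.04064347  0.03      ] side [ 0.74920924 -0.04272802  0.03      ]
stud [0.63913013 0.07006734 0.036     ]
axis93 [ 0.58000196 -0.06777072  0.093     ] [ 0.57696647 -0.06547422  0.093     ]
r idx 0.16934585168865213
tick [ 0.72968923 -0.04872405  0.03      ]
corner [ 0.80850079 -0.19409968  0.015     ]
corner [0.75601369 0.12818291 0.015     ]
corner [0.67396917 0.30546335 0.015     ]
cornerD [0.65884778 0.31769671 0.015     ]
cornerD [0.37298113 0.24495509 0.015     ]
```

```bash
cat >> h.py <<'E'
from scipy.spatial.transform import Rotation as Ro
A=np.array([.578,-.068]);YAW=9.5
def st2w(p,yaw=None):
    t=np.radians(YAW);c,s=np.cos(t),np.sin(t);return np.array([A[0]+c*p[0]-s*p[1],A[1]+s*p[0]+c*p[1],p[2]])
def w2st(p):
    t=np.radians(YAW);c,s=np.cos(t),np.sin(t);x,y=p[0]-A[0],p[1]-A[1];return np.array([c*x+s*y,-s*x+c*y,p[2]])
t=np.radians(YAW);Y=np.array([np.cos(t),np.sin(t),0]);Z=np.array([0,0,-1.]);RT=np.column_stack([np.cross(Y,Z),Y,Z])
def rows(ps,g=1):
    s=read_state();R0=np.array(s["tcp_rot"]);p0=np.array(s["position"])
    rv=Ro.from_matrix(R0.T@RT).as_rotvec(degrees=True)/45
    print(s["time_s"],'st',w2st(p0).round(4),'F',s["force"].round(1),'rv',rv.round(3))
    for p in ps: print((R0.T@(st2w(p)-p0)/.3).round(3))
E
python3 -c "
from h import *
rows([(.097,.026,.247)])"
```

```text
0.1 st [-0.4091 -0.4437  0.2466] F [0.1 0.1 0.4] rv [-0.002 -0.002 -1.692]
[ 2.013e+00 -1.116e+00  2.000e-03]
```

step_arm --pt "1 -0.55 0 0 0 -0.85 1" --pt "1 -0.55 0 0 0 -0.85 1" --pt "1 -0.55 0 0 0 -0.85 1" --pt "1 -0.55 0 0 0 -0.85 1" --pt "1 -0.55 0 0 0 -0.85 1" --pt "1 -0.55 0 0 0 -0.85 1" --pt "1 -0.55 0 0 0 -0.85 1" --pt "1 -0.55 0 0 0 -0.85 1"

```text
time_s: 0.77
position: [0.453, -0.3085, 0.2473]
tcp_rot: [[0.476, 0.88, -0.001], [0.88, -0.476, 0.001], [0.0, -0.001, -1.0]]
force: [1.1, -0.2, 0.1]
opening: 0.476
grasp_force: 0.0
```

```bash
python3 -c "
from h import *
rows([(.097,.026,.247)])"
```

```text
0.7667 st [-0.163  -0.2165  0.2473] F [ 1.1 -0.2  0.1] rv [-0.001 -0.001 -0.842]
[1.17e+00 1.87e-01 1.00e-03]
```

step_arm --pt "1 0.18 0 0 0 -0.84 1" --pt "1 0.18 0 0 0 -0.84 1" --pt "1 0.18 0 0 0 -0.84 1" --pt "1 0.18 0 0 0 -0.84 1" --pt "1 0.18 0 0 0 -0.84 1" --pt "1 0.18 0 0 0 -0.84 1" --pt "1 0.18 0 0 0 -0.84 1" --pt "1 0.18 0 0 0 -0.84 1"

```text
time_s: 1.43
position: [0.6452, -0.067, 0.2471]
tcp_rot: [[-0.168, 0.986, 0.002], [0.986, 0.168, 0.002], [0.002, 0.002, -1.0]]
force: [1.3, 0.1, -0.6]
opening: 0.009
grasp_force: 0.0
```

```bash
python3 -c "
from h import *
rows([(.097,.026,.247)])
snap('wrist','pics/w1.png')"
```

```text
1.4333 st [ 0.0664 -0.0101  0.2471] F [ 1.3  0.1 -0.6] rv [ 0.003 -0.002  0.004]
[0.12  0.102 0.001]
```

View pics/w1.png

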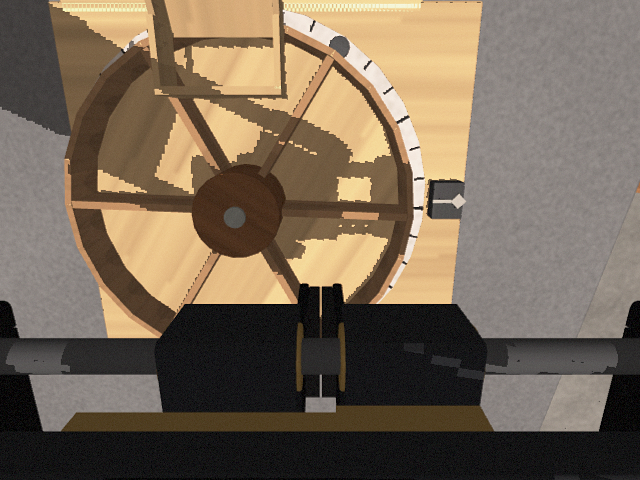

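Wrist view: stud at (340,46), index line's inner end at (432,201), hub bolt at (235,217); divider near station x just above the index line; chute at the top (160-285, 0-95).

```bash
python3 -c "
from h import *
W='pics/w1.png'
h=atz(W,235,217,.093);i=atz(W,432,201,.03);s=atz(W,340,46,.036)
print(h,i,s); print('hub tri',tri([(W,235,217),('pics/scene0.png',205.2,277.2),('pics/side0.png',357.7,182.4)]))
a=h
for n,q in(('i',i),('s',s)): v=(q-a)[:2];print(n,np.hypot(*v),np.degrees(np.arctan2(v[1],v[0])))
print('divider ends',[w2st(atz(W,u,v,.07)) for u,v in((405,217),(75,205))])
print('lip',w2st(atz(W,222,92,.117)))
c=capture('wrist');print(np.array(c['T_tool_cam']).round(3))
rows([(.097,.026,.247),(.097,.026,.073)])
"
```

```text
[ 0.57934629 -0.06756181  0.093     ] [ 0.74260588 -0.04007263  0.03      ] [0.63704609 0.07053185 0.036     ]
hub tri [ 0.57836937 -0.06838963  0.09089843]
i 0.16555768982986624 9.557647867444382
s 0.1496633782047815 67.32332159611323
divider ends [array([ 0.1345628 , -0.00498982,  0.07      ]), array([-0.13175822,  0.0042887 ,  0.07      ])]
lip [0.00328815 0.08698738 0.117     ]
[[-0.    -0.956 -0.292  0.08 ]
 [ 1.     0.    -0.001 -0.001]
 [ 0.001 -0.292  0.956 -0.136]
 [ 0.     0.     0.     1.   ]]
1.5333 st [ 0.0643 -0.0122  0.2468] F [ 0.1 -0.2 -0.7] rv [-0.    -0.001  0.004]
[ 0.127  0.109 -0.001]
[0.127 0.109 0.579]
```

step_arm --pt "0.127 0.109 0 0 0 0 1" --pt "0.127 0.109 0.1 0 0 0 1" --pt "0.127 0.109 0.2 0 0 0 1" --pt "0.127 0.109 0.3 0 0 0 1" --pt "0.127 0.109 0.4 0 0 0 1" --pt "0.127 0.109 0.48 0 0 0 1" --pt "0.127 0.109 0.54 0 0 0 1" --pt "0.127 0.109 0.575 0 0 0 1"

```text
time_s: 2.2
position: [0.6657, -0.0307, 0.072]
tcp_rot: [[-0.162, 0.987, -0.006], [0.987, 0.162, 0.001], [0.002, -0.006, -1.0]]
force: [-0.2, -0.3, 0.5]
opening: 0.007
grasp_force: 0.0
```

```bash
python3 -c "
from h import *
P=lambda a,r=.1:(r*np.cos(np.radians(a)),r*np.sin(np.radians(a)),.073)
rows([P(a) for a in range(12,-37,-6)])
"
```

```text
2.2 st [0.0926 0.0223 0.072 ] F [-0.2 -0.3  0.5] rv [-0.007 -0.002 -0.004]
[-0.005  0.017 -0.003]
[-0.039  0.023 -0.003]
[-0.074  0.025 -0.004]
[-0.109  0.023 -0.004]
[-0.143  0.018 -0.004]
[-0.177  0.009 -0.004]
[-0.21  -0.004 -0.004]
[-0.241 -0.019 -0.004]
[-0.27  -0.038 -0.003]
```

```bash
cat >> h.py <<'E'
def arc(p0,angs,r=.1,z=.073):
    s=read_state();print(s["time_s"],'meas',w2st(s["position"]).round(4),'F',s["force"].round(1))
    for a in angs:
        p=np.array([r*np.cos(np.radians(a)),r*np.sin(np.radians(a)),z]);d=p-p0;print(a,(np.array([d[1],d[0],-d[2]])/.3).round(3),p.round(4))
E
python3 -c "
from h import *
arc((.097,.026,.0735),[13,10,7,4,0,-4,-9,-14])
"
```

```text
2.2 meas [0.0926 0.0223 0.072 ] F [-0.2 -0.3  0.5]
13 [-0.012  0.001  0.002] [0.0974 0.0225 0.073 ]
10 [-0.029  0.005  0.002] [0.0985 0.0174 0.073 ]
7 [-0.046  0.008  0.002] [0.0993 0.0122 0.073 ]
4 [-0.063  0.009  0.002] [0.0998 0.007  0.073 ]
0 [-0.087  0.01   0.002] [0.1   0.    0.073]
-4 [-0.11   0.009  0.002] [ 0.0998 -0.007   0.073 ]
-9 [-0.139  0.006  0.002] [ 0.0988 -0.0156  0.073 ]
-14 [-0.167  0.     0.002] [ 0.097  -0.0242  0.073 ]
```

step_arm --pt "-0.012 0.001 0 0 0 0 1" --pt "-0.029 0.005 0 0 0 0 1" --pt "-0.046 0.008 0 0 0 0 1" --pt "-0.063 0.009 0 0 0 0 1" --pt "-0.087 0.01 0 0 0 0 1" --pt "-0.11 0.009 0 0 0 0 1" --pt "-0.139 0.006 0 0 0 0 1" --pt "-0.167 0 0 0 0 0 1"

```text
time_s: 2.87
position: [0.6741, -0.0753, 0.0758]
tcp_rot: [[-0.162, 0.987, -0.006], [0.987, 0.162, 0.007], [0.008, -0.005, -1.0]]
force: [-4.3, 9.5, 0.8]
opening: 0.005
grasp_force: 4.4
```

```bash
python3 -c "
from h import *
arc((.097,-.0242,.0735),range(-19,-55,-5))
"
```

```text
2.8667 meas [ 0.0936 -0.0231  0.0758] F [-4.3  9.5  0.8]
-19 [-0.028 -0.008  0.002] [ 0.0946 -0.0326  0.073 ]
-24 [-0.055 -0.019  0.002] [ 0.0914 -0.0407  0.073 ]
-29 [-0.081 -0.032  0.002] [ 0.0875 -0.0485  0.073 ]
-34 [-0.106 -0.047  0.002] [ 0.0829 -0.0559  0.073 ]
-39 [-0.129 -0.064  0.002] [ 0.0777 -0.0629  0.073 ]
-44 [-0.151 -0.084  0.002] [ 0.0719 -0.0695  0.073 ]
-49 [-0.171 -0.105  0.002] [ 0.0656 -0.0755  0.073 ]
-54 [-0.189 -0.127  0.002] [ 0.0588 -0.0809  0.073 ]
```

step_arm --pt "-0.028 -0.008 0.002 0 0 0 1" --pt "-0.055 -0.019 0.002 0 0 0 1" --pt "-0.081 -0.032 0.002 0 0 0 1" --pt "-0.106 -0.047 0.002 0 0 0 1" --pt "-0.129 -0.064 0.002 0 0 0 1" --pt "-0.151 -0.084 0.002 0 0 0 1" --pt "-0.171 -0.105 0.002 0 0 0 1" --pt "-0.189 -0.127 0.002 0 0 0 1"

```text
time_s: 3.53
position: [0.6498, -0.1392, 0.0762]
tcp_rot: [[-0.162, 0.987, 0.004], [0.987, 0.162, 0.003], [0.002, 0.005, -1.0]]
force: [3.0, 7.8, -0.6]
opening: 0.004
grasp_force: 3.4
```

```bash
python3 -c "
from h import *
arc((.0588,-.0809,.073),range(-59,-95,-5))
print(read_state()['tcp_rot'].round(4))
"
```

```text
3.5333 meas [ 0.0591 -0.082   0.0762] F [ 3.   7.8 -0.6]
-59 [-0.016 -0.024 -0.   ] [ 0.0515 -0.0857  0.073 ]
-64 [-0.03 -0.05 -0.  ] [ 0.0438 -0.0899  0.073 ]
-69 [-0.042 -0.077 -0.   ] [ 0.0358 -0.0934  0.073 ]
-74 [-0.051 -0.104 -0.   ] [ 0.0276 -0.0961  0.073 ]
-79 [-0.058 -0.132 -0.   ] [ 0.0191 -0.0982  0.073 ]
-84 [-0.062 -0.161 -0.   ] [ 0.0105 -0.0995  0.073 ]
-89 [-0.064 -0.19  -0.   ] [ 0.0017 -0.1     0.073 ]
-94 [-0.063 -0.219 -0.   ] [-0.007  -0.0998  0.073 ]
[[-0.1622  0.9867  0.0044]
 [ 0.9868  0.1622  0.0032]
 [ 0.0024  0.0049 -1.    ]]
```

step_arm --pt "-0.016 -0.024 0.002 0 0 0 1" --pt "-0.03 -0.05 0.004 0 0 0 1" --pt "-0.042 -0.077 0.006 0 0 0 1" --pt "-0.051 -0.104 0.006 0 0 0 1" --pt "-0.058 -0.132 0.006 0 0 0 1" --pt "-0.062 -0.161 0.006 0 0 0 1" --pt "-0.064 -0.19 0.006 0 0 0 1" --pt "-0.063 -0.219 0.006 0 0 0 1"

```text
time_s: 4.2
position: [0.5916, -0.171, 0.0755]
tcp_rot: [[-0.161, 0.987, 0.013], [0.987, 0.161, -0.002], [-0.004, 0.013, -1.0]]
force: [8.1, 4.2, -1.3]
opening: 0.008
grasp_force: 4.1
```

```bash
python3 -c "
from h import *
arc((-.007,-.0998,.073),range(-99,-135,-5))
"
```

```text
4.2 meas [-0.0036 -0.1038  0.0755] F [ 8.1  4.2 -1.3]
-99 [ 0.003 -0.029 -0.   ] [-0.0156 -0.0988  0.073 ]
-104 [ 0.009 -0.057 -0.   ] [-0.0242 -0.097   0.073 ]
-109 [ 0.017 -0.085 -0.   ] [-0.0326 -0.0946  0.073 ]
-114 [ 0.028 -0.112 -0.   ] [-0.0407 -0.0914  0.073 ]
-119 [ 0.041 -0.138 -0.   ] [-0.0485 -0.0875  0.073 ]
-124 [ 0.056 -0.163 -0.   ] [-0.0559 -0.0829  0.073 ]
-129 [ 0.074 -0.186 -0.   ] [-0.0629 -0.0777  0.073 ]
-134 [ 0.093 -0.208 -0.   ] [-0.0695 -0.0719  0.073 ]
```

step_arm --pt "0.003 -0.029 0 0 0 0 1" --pt "0.009 -0.057 0 0 0 0 1" --pt "0.017 -0.085 0 0 0 0 1" --pt "0.028 -0.112 0 0 0 0 1" --pt "0.041 -0.138 0 0 0 0 1" --pt "0.056 -0.163 0 0 0 0 1" --pt "0.074 -0.186 0 0 0 0 1" --pt "0.093 -0.208 0 0 0 0 1"

```text
time_s: 4.87
position: [0.5279, -0.1567, 0.076]
tcp_rot: [[-0.162, 0.987, 0.018], [0.987, 0.162, -0.008], [-0.011, 0.017, -1.0]]
force: [9.1, -1.1, -1.1]
opening: 0.004
grasp_force: 3.6
```

```bash
python3 -c "
from h import *
arc((-.0695,-.0719,.073),[-139,-144,-149,-153,-157,-160,-162,-162])
"
```

```text
4.8667 meas [-0.0641 -0.0793  0.076 ] F [ 9.1 -1.1 -1.1]
-139 [ 0.021 -0.02  -0.   ] [-0.0755 -0.0656  0.073 ]
-144 [ 0.044 -0.038 -0.   ] [-0.0809 -0.0588  0.073 ]
-149 [ 0.068 -0.054 -0.   ] [-0.0857 -0.0515  0.073 ]
-153 [ 0.088 -0.065 -0.   ] [-0.0891 -0.0454  0.073 ]
-157 [ 0.109 -0.075 -0.   ] [-0.0921 -0.0391  0.073 ]
-160 [ 0.126 -0.082 -0.   ] [-0.094  -0.0342  0.073 ]
-162 [ 0.137 -0.085 -0.   ] [-0.0951 -0.0309  0.073 ]
-162 [ 0.137 -0.085 -0.   ] [-0.0951 -0.0309  0.073 ]
```

step_arm --pt "0.021 -0.02 0 0 0 0 1" --pt "0.044 -0.038 0 0 0 0 1" --pt "0.068 -0.054 0 0 0 0 1" --pt "0.088 -0.065 0 0 0 0 1" --pt "0.109 -0.075 0 0 0 0 1" --pt "0.126 -0.082 0 0 0 0 1" --pt "0.137 -0.085 0 0 0 0 1" --pt "0.137 -0.085 0 0 0 0 1"

```text
time_s: 5.53
position: [0.4929, -0.1191, 0.0752]
tcp_rot: [[-0.164, 0.986, 0.01], [0.986, 0.164, -0.006], [-0.007, 0.009, -1.0]]
force: [2.4, -1.8, -0.0]
opening: 0.006
grasp_force: 1.5
```

```bash
python3 -c "
from h import *
arc((-.0951,-.0309,.073),[-162])
c=snap('scene','pics/s2.png')
a=c['image'][220:400,110:320,::-1];cv2.imwrite('pics/c3.png',cv2.resize(a,(700,600),interpolation=cv2.INTER_CUBIC))
for sgn in(-110,-115,-120):
  q=np.radians(sgn);print(sgn,proj('pics/s2.png',st2w((.15*np.cos(q),.15*np.sin(q),.036))))
"
```

```text
5.5333 meas [-0.0924 -0.0363  0.0752] F [ 2.4 -1.8 -0. ]
-162 [-0. -0. -0.] [-0.0951 -0.0309  0.073 ]
-110 (np.float64(141.315361009896), np.float64(284.36905359486883))
-115 (np.float64(144.42309010067683), np.float64(279.69033665496073))
-120 (np.float64(147.95311756041565), np.float64(275.2099711547526))
```

View pics/c3.png

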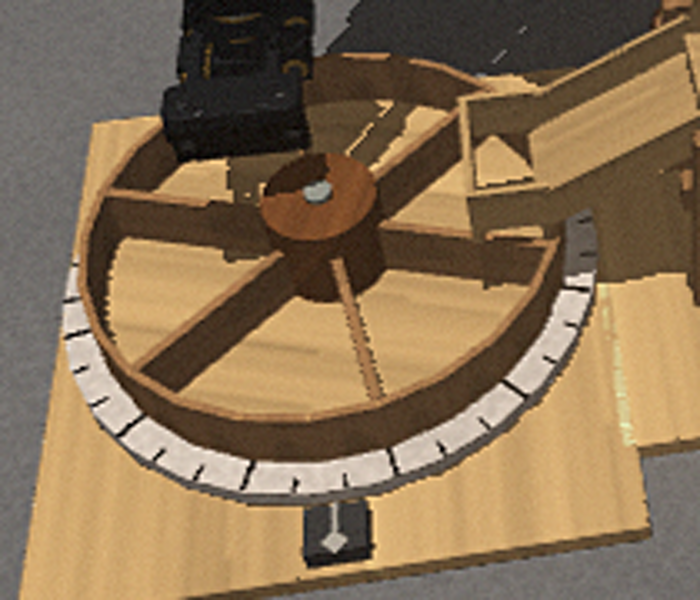

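Enlarged scene: the 120° long tick (in line with a divider) is at crop (393,460), right of the index line at (335,502); some degrees still to go.

```bash
python3 -c "
from h import *
A[:]=.5785,-.068
for u,v in[(393,460),(250,472),(514,388),(345,480)]:
  p=w2st(atz('pics/s2.png',110+.3*u,220+.3*v,.03));print(p,np.hypot(*p[:2]),np.degrees(np.arctan2(p[1],p[0])))
p=w2st(atz('pics/s2.png',110+.3*335,220+.3*503,.03));print(p)
print(w2st(read_state()['position']))
"
```

```text
[0.14771271 0.03182254 0.03      ] 0.15110168018246065 12.157719797067
[ 0.14266943 -0.04486572  0.03      ] 0.14955767457182054 -17.456968818615163
[0.11212214 0.10057179 0.03      ] 0.1506189249501873 41.89160409240599
[0.15587447 0.00597582 0.03      ] 0.15598898026692423 2.195493597703147
[0.16893063 0.00071084 0.03      ]
[-0.09342116 -0.03598795  0.0748431 ]
```

step_arm --pt "0.012 -0.003 0 0 0 0 1" --pt "0.024 -0.006 0 0 0 0 1" --pt "0.036 -0.009 0 0 0 0 1" --pt "0.044 -0.011 0 0 0 0 1" --pt "0.05 -0.012 0 0 0 0 1" --pt "0.056 -0.012 0 0 0 0 1" --pt "0.056 -0.012 0 0 0 0 1" --pt "0.056 -0.012 0 0 0 0 1"

```text
time_s: 6.25
position: [0.4818, -0.1004, 0.0726]
tcp_rot: [[-0.164, 0.987, -0.001], [0.987, 0.164, 0.0], [0.001, -0.001, -1.0]]
force: [1.5, -1.9, 2.4]
opening: 0.005
grasp_force: 1.4
```

```bash
cat > look.py <<'E'
from h import *
import sys
A[:]=.5785,-.068
n=sys.argv[1]
s=read_state();print(s['time_s'],w2st(s['position']).round(4),s['force'].round(1))
c=snap('scene',f'pics/{n}.png')
# brightness profile along radius 147..156 on rim, near index
g=cv2.cvtColor(c['image'],cv2.COLOR_RGB2GRAY).astype(np.float32)
an=np.arange(-45,46,.5);v=[]
for a in an:
    q=np.radians(a);uv=np.array([proj(f'pics/{n}.png',st2w((r*np.cos(q),r*np.sin(q),.03))) for r in np.arange(.146,.157,.002)],np.float32)
    v.append(cv2.remap(g,uv[:,0:1].copy(),uv[:,1:2].copy(),cv2.INTER_LINEAR).mean())
v=np.array(v)
for i in range(2,len(v)-2):
    if v[i]==v[i-2:i+3].min() and v[i]<np.median(v)-15: print(an[i],int(v[i]))
E
python3 look.py s3
```

```text
6.25 [-0.1007 -0.016   0.0726] [ 1.5 -1.9  2.4]
-39.0 152
-29.5 34
-19.5 142
-9.5 135
0.5 32
10.5 129
20.5 140
30.5 50
40.5 119
```

step_arm --pt "0.03 -0.01 0 0 0 0 1" --pt "0.01 -0.01 0 0 0 0 1" --pt "0.01 -0.01 -0.06 0 0 0 1" --pt "0.01 -0.01 -0.16 0 0 0 1" --pt "0.01 -0.01 -0.29 0 0 0 1" --pt "0.01 -0.01 -0.42 0 0 0 1" --pt "0.01 -0.01 -0.55 0 0 0 1" --pt "0.01 -0.01 -0.68 0 0 0 1"

```text
time_s: 6.97
position: [0.4762, -0.0967, 0.2774]
tcp_rot: [[-0.164, 0.986, -0.006], [0.986, 0.164, 0.003], [0.004, -0.006, -1.0]]
force: [0.5, -0.0, -1.2]
opening: 0.007
grasp_force: 0.0
```

```bash
python3 look.py s4; python3 -c "
from h import *
A[:]=.5785,-.068
rows([(0,.285,.31)])"
```

```text
6.9667 [-0.1057 -0.0114  0.2774] [ 0.5 -0.  -1.2]
-34.0 55
-24.5 140
-14.5 143
-4.0 67
6.0 124
15.5 129
25.5 48
35.5 127
7.0167 st [-0.1017 -0.0138  0.2847] F [ 1.8 -0.4  4.5] rv [ 0.009  0.005 -0.001]
[ 0.996  0.339 -0.086]
```

The retreat went the wrong way (towards the divider) and carried the carousel about 4.5° past. I'll push it back from the other side of a divider.

step_arm --pt "-0.113 0.672 0 0 0 0 1" --pt "-0.113 0.672 0 0 0 0 1" --pt "-0.113 0.672 0 0 0 0 1" --pt "-0.113 0.672 0 0 0 0 1" --pt "-0.113 0.672 0 0 0 0 1" --pt "-0.113 0.672 0 0 0 0 1" --pt "-0.113 0.672 0.1 0 0 0 1" --pt "-0.113 0.672 0.2 0 0 0 1"

```text
time_s: 7.68
position: [0.683, -0.0981, 0.2159]
tcp_rot: [[-0.164, 0.986, -0.001], [0.986, 0.164, 0.001], [0.001, -0.001, -1.0]]
force: [0.1, 0.1, -0.1]
opening: 0.002
grasp_force: 0.0
```

```bash
python3 -c "
from h import *
A[:]=.5785,-.068
rows([(0.1,-.045,.075)])"
```

```text
7.6833 st [ 0.0981 -0.0469  0.2159] F [ 0.1  0.1 -0.1] rv [-0.001 -0.001 -0.001]
[0.006 0.007 0.47 ]
```

step_arm --pt "0.006 0.007 0.12 0 0 0 1" --pt "0.006 0.007 0.24 0 0 0 1" --pt "0.006 0.007 0.36 0 0 0 1" --pt "0.006 0.007 0.43 0 0 0 1" --pt "0.006 0.007 0.465 0 0 0 1" --pt "0.025 0.007 0.465 0 0 0 1" --pt "0.045 0.007 0.465 0 0 0 1" --pt "0.06 0.007 0.465 0 0 0 1"

```text
time_s: 8.35
position: [0.683, -0.0798, 0.0788]
tcp_rot: [[-0.164, 0.987, 0.002], [0.987, 0.164, -0.0], [-0.0, 0.002, -1.0]]
force: [0.2, 0.5, 0.2]
opening: 0.007
grasp_force: 0.0
```

```bash
python3 look.py s5
```

```text
8.35 [ 0.1011 -0.0288  0.0788] [0.2 0.5 0.2]
-44.0 56
-37.5 46
-34.5 41
-24.0 150
-21.5 85
-17.5 88
-14.0 156
-4.0 74
-1.5 83
1.5 88
6.0 136
15.5 141
25.5 51
35.5 137
```

step_arm --pt "0.01 0 0 0 0 0 1" --pt "0.02 0 0 0 0 0 1" --pt "0.03 0 0 0 0 0 1" --pt "0.038 0 0 0 0 0 1" --pt "0.044 0 0 0 0 0 1" --pt "0.044 0 0 0 0 0 1"

```text
time_s: 8.9
position: [0.6812, -0.0677, 0.078]
tcp_rot: [[-0.164, 0.987, 0.003], [0.987, 0.164, -0.001], [-0.001, 0.002, -1.0]]
force: [1.3, -3.2, 2.0]
opening: 0.005
grasp_force: 1.4
```

```bash
python3 look.py s6
```

```text
8.9 [ 0.1013 -0.0167  0.078 ] [ 1.3 -3.2  2. ]
-41.5 147
-31.5 42
-21.5 150
-16.0 88
-12.5 89
-1.5 63
3.5 79
6.5 89
18.5 142
28.5 46
38.5 136
```

step_arm --pt "0.005 0 0 0 0 0 1" --pt "0.01 0 0 0 0 0 1" --pt "0.01 0 0 0 0 0 1"

```text
time_s: 9.2
position: [0.6803, -0.0645, 0.0773]
tcp_rot: [[-0.164, 0.987, 0.001], [0.987, 0.164, -0.0], [-0.0, 0.001, -1.0]]
force: [2.5, -3.0, 2.6]
opening: 0.004
grasp_force: 1.6
```

```bash
python3 look.py s7
```

```text
9.2 [ 0.1009 -0.0133  0.0773] [ 2.5 -3.   2.6]
-39.5 151
-29.5 62
-19.5 149
-14.5 92
-12.0 90
-2.0 189
0.0 61
5.0 86
7.5 88
10.0 128
20.0 143
30.0 55
40.0 140
```

On the mark (about 0.3°). Retreating, away from the divider this time (-y, negative tool x), then up.

step_arm --pt "-0.03 0 0 0 0 0 1" --pt "-0.06 0 0 0 0 0 1" --pt "-0.08 0 -0.05 0 0 0 1" --pt "-0.08 0 -0.17 0 0 0 1" --pt "-0.08 0 -0.3 0 0 0 1" --pt "-0.08 0 -0.43 0 0 0 1" --pt "-0.08 0 -0.56 0 0 0 1" --pt "-0.08 0 -0.69 0 0 0 1"

```text
time_s: 9.92
position: [0.6824, -0.0882, 0.2849]
tcp_rot: [[-0.163, 0.987, -0.004], [0.987, 0.163, 0.002], [0.003, -0.003, -1.0]]
force: [0.3, -0.1, -0.1]
opening: 0.001
grasp_force: 0.0
```

```bash
python3 look.py s8; python3 -c "
from h import *
A[:]=.5785,-.068
rows([(0,.26,.31),(0,.29,.31)])"
```

```text
9.9167 [ 0.0991 -0.037   0.2849] [ 0.3 -0.1 -0.1]
-39.5 143
-29.5 53
-20.0 68
-17.5 87
-13.5 98
-9.5 70
-6.5 87
-3.0 88
0.0 40
2.5 88
10.0 121
20.0 139
30.0 54
40.5 140
9.9667 st [ 0.1033 -0.0388  0.295 ] F [1.8 0.3 4.8] rv [ 0.016  0.006 -0.002]
[ 0.995 -0.345 -0.059]
[ 1.095 -0.345 -0.06 ]
```

step_arm --pt "0.05 -0.05 -0.07 0 0 0 1" --pt "0.95 -0.345 -0.07 0 0 0 1" --pt "0.95 -0.345 -0.07 0 0 0 1" --pt "0.95 -0.345 -0.07 0 0 0 1" --pt "0.95 -0.345 -0.07 0 0 0 1" --pt "0.95 -0.345 -0.07 0 0 0 1" --pt "0.95 -0.345 -0.07 0 0 0 1" --pt "0.95 -0.345 -0.07 0 0 0 1"

```text
time_s: 10.63
position: [0.5322, 0.178, 0.3042]
tcp_rot: [[-0.164, 0.986, -0.004], [0.986, 0.164, 0.001], [0.002, -0.004, -1.0]]
force: [0.4, 0.1, -0.2]
opening: 0.003
grasp_force: 0.0
```

```bash
python3 -c "
from h import *
A[:]=.5785,-.068
rows([(0,.28,.31),(0,.28,.235)])"
```

```text
10.6333 st [-0.0051  0.2503  0.3042] F [ 0.4  0.1 -0.2] rv [-0.005 -0.002 -0.002]
[ 0.099  0.017 -0.019]
[0.099 0.018 0.231]
```

step_arm --pt "0.1 0.017 0 0 0 0 1" --pt "0.1 0.017 0 0 0 0 1" --pt "0.1 0.017 0.08 0 0 0 1" --pt "0.1 0.017 0.16 0 0 0 1" --pt "0.1 0.017 0.22 0 0 0 1" --pt "0.1 0.017 0.24 0 0 0 1" --pt "0.1 0.017 0.24 0 0 0 1"

```text
time_s: 11.22
position: [0.5337, 0.2056, 0.2308]
tcp_rot: [[-0.163, 0.987, -0.006], [0.987, 0.163, -0.001], [0.0, -0.006, -1.0]]
force: [0.3, -0.4, -0.4]
opening: 0.0
grasp_force: 0.0
```

```bash
python3 -c "
from h import *
A[:]=.5785,-.068
rows([(0,.25,.232),(0,.193,.225)])
snap('side','pics/d2.png')
a=cv2.imread('pics/d2.png')[100:330,245:445];cv2.imwrite('pics/c4.png',cv2.resize(a,(520,598),interpolation=cv2.INTER_CUBIC))
"
```

```text
11.2167 st [0.001  0.2773 0.2308] F [ 0.3 -0.4 -0.4] rv [-0.008 -0.    -0.003]
[-0.091 -0.003 -0.004]
[-0.281 -0.002  0.019]
```

View pics/c4.png

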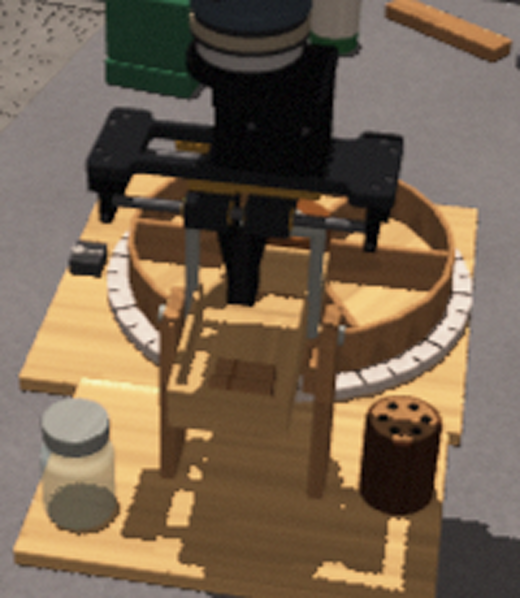

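Fingers stand centred between the bail uprights, behind the bar (crop ~(242,280)); canes still against the tail wall. Pushing.

step_arm --pt "-0.04 0 0 0 0 0 1" --pt "-0.075 0 0 0 0 0 1" --pt "-0.095 0 0 0 0 0 1" --pt "-0.115 0 0 0 0 0 1" --pt "-0.135 0 0 0 0 0 1" --pt "-0.155 0 0 0 0 0 1" --pt "-0.175 0 0.005 0 0 0 1" --pt "-0.195 0 0.01 0 0 0 1"

```text
time_s: 11.93
position: [0.5452, 0.1484, 0.2304]
tcp_rot: [[-0.164, 0.987, 0.001], [0.987, 0.164, 0.0], [0.0, 0.001, -1.0]]
force: [1.4, 4.3, -0.6]
opening: 0.008
grasp_force: 1.5
```

step_arm --pt "-0.02 0 0.003 0 0 0 1" --pt "-0.04 0 0.006 0 0 0 1" --pt "-0.06 0 0.009 0 0 0 1" --pt "-0.08 0 0.012 0 0 0 1" --pt "-0.095 0 0.015 0 0 0 1" --pt "-0.1 0 0.015 0 0 0 1" --pt "-0.1 0 0.015 0 0 0 1" --pt "-0.1 0 0.015 0 0 0 1"

```text
time_s: 12.6
position: [0.5487, 0.1189, 0.2253]
tcp_rot: [[-0.164, 0.987, -0.002], [0.987, 0.164, -0.001], [-0.0, -0.002, -1.0]]
force: [-1.5, 2.4, -2.2]
opening: 0.005
grasp_force: 1.7
```

```bash
python3 look.py s9; python3 -c "
from h import *
a=cv2.imread('pics/s9.png')[170:350,180:400];cv2.imwrite('pics/c5.png',cv2.resize(a,(726,594),interpolation=cv2.INTER_CUBIC))
"
```

```text
12.6 [0.0014 0.1893 0.2253] [-1.5  2.4 -2.2]
-39.5 133
-29.5 49
-19.5 136
-10.0 121
0.0 52
10.0 114
20.0 131
30.0 49
40.0 131
```

View pics/c5.png

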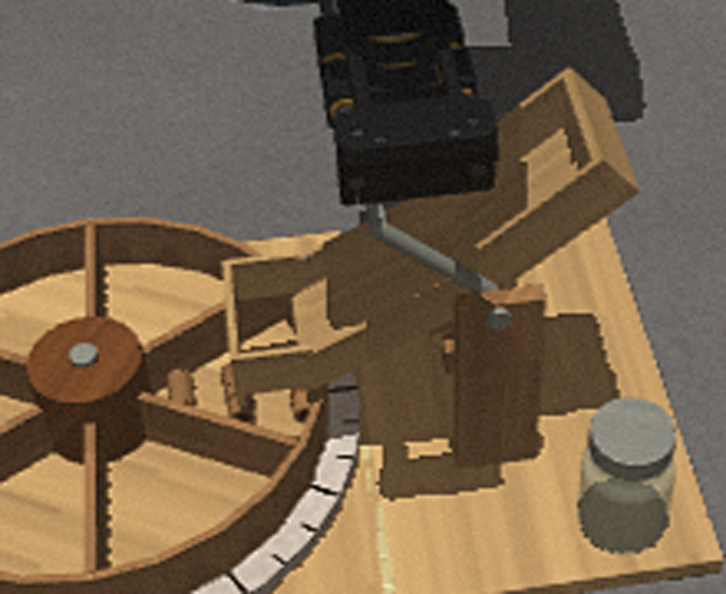

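The canes are all three in the compartment under the chute (crop (180,388), (235,395), (302,400)), hopper empty, scale still on 120. Letting the hopper back down slowly.

step_arm --pt "0.02 0 0 0 0 0 1" --pt "0.04 0 -0.003 0 0 0 1" --pt "0.06 0 -0.006 0 0 0 1" --pt "0.08 0 -0.01 0 0 0 1" --pt "0.1 0 -0.015 0 0 0 1" --pt "0.115 0 -0.018 0 0 0 1" --pt "0.13 0 -0.02 0 0 0 1" --pt "0.145 0 -0.02 0 0 0 1"

```text
time_s: 13.32
position: [0.5425, 0.1629, 0.232]
tcp_rot: [[-0.164, 0.986, 0.001], [0.986, 0.164, 0.0], [0.0, 0.001, -1.0]]
force: [0.2, 1.4, 0.5]
opening: 0.002
grasp_force: 0.7
```

step_arm --pt "0.015 0 0 0 0 0 1" --pt "0.03 0 0 0 0 0 1" --pt "0.045 0 0 0 0 0 1" --pt "0.06 0 0 0 0 0 1" --pt "0.09 0 0 0 0 0 1" --pt "0.13 0 -0.05 0 0 0 1" --pt "0.14 0 -0.17 0 0 0 1" --pt "0.14 0 -0.29 0 0 0 1"

```text
time_s: 13.98
position: [0.534, 0.2042, 0.3177]
tcp_rot: [[-0.165, 0.986, -0.006], [0.986, 0.165, -0.001], [-0.0, -0.006, -1.0]]
force: [0.9, 0.1, 0.7]
opening: -0.0
grasp_force: 0.0
```

step_arm --pt "0 0 -0.1 0 0 0 1" --pt "0 0 -0.2 0 0 0 1" --pt "0 0 -0.2 0 0 0 1" --pt "0 0 -0.2 0 0 0 1" --pt "0 0 -0.2 0 0 0 1" --pt "0 0 -0.2 0 0 0 1"

```text
time_s: 14.48
position: [0.5346, 0.2034, 0.3768]
tcp_rot: [[-0.163, 0.987, -0.004], [0.987, 0.163, -0.001], [-0.0, -0.004, -1.0]]
force: [-0.1, 0.2, -0.7]
opening: 0.01
grasp_force: 0.0
```

```bash
python3 look.py s10; python3 -c "
from h import *
a=cv2.imread('pics/s10.png')[170:400,110:400];cv2.imwrite('pics/c6.png',cv2.resize(a,(754,598),interpolation=cv2.INTER_CUBIC))
"
```

```text
14.4833 [0.0015 0.2749 0.3768] [-0.1  0.2 -0.7]
-39.5 131
-29.5 48
-19.5 136
-10.0 119
0.0 53
10.0 113
20.0 130
30.0 49
40.5 130
```

View pics/c6.png

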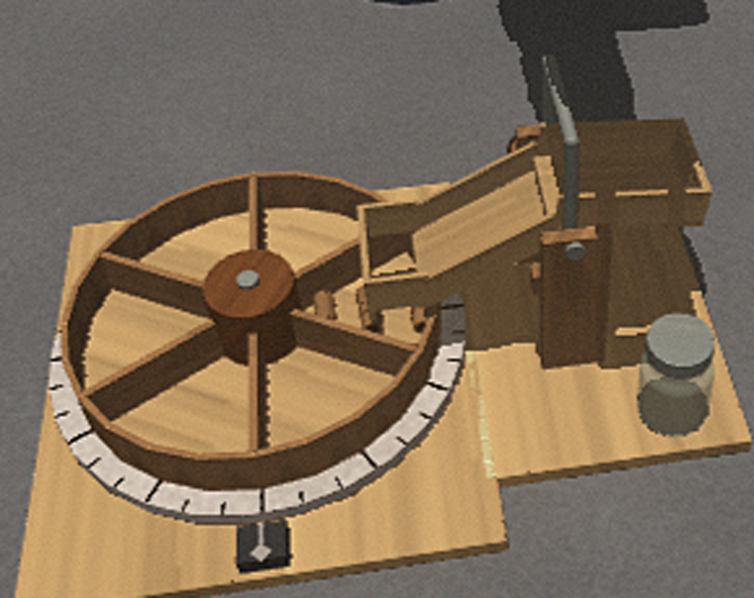

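The hopper is down and empty, and the three canes lie in the compartment. The 120 tick (262,490) lines up with the index line (262,530), and the arm is clear.

```bash
python3 -c "
from rig import *
print(hand_in())"
```

```text
the job is handed in; nothing more can be done
None
```

The job is handed in: the carousel reads 120 to within about half a degree, all three canes are in the compartment under the chute and the hopper is back down; on the way a wrong-way retreat took the carousel about 4.5° past, and I pushed it back before tipping.

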